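# Sort the parts of a stripped turbocharger

### The job

Sort the parts of the stripped turbocharger. First stand the delicate aluminium compressor wheel on the middle of the cork pad, keeping it upright all the way; only then put both brass bushes in the blue bin and the steel nut and steel collar in the yellow bin, each standing flat on the bin's floor as it now stands on the bench. Leave the feeler gauge and the scriber where they lie.

Things in the scene. Friction and masses are not known exactly. Their poses are not given: they have to be found in the camera images.
- wheel: Compressor wheel, bright aluminium with curved vanes, standing nose up: round base 58 mm across and 5 mm high, narrowing upward; from 34 mm up to its top at 60 mm it is a plain round nose 18 mm across, the place to grip. 0.12 kg. Origin: centre of the underside, z up along its axis.
- bush_tall: Tall brass bush (tube): 34 mm across, 20 mm bore, 34 mm high, standing on end. 0.16 kg. Origin: centre of the underside, z up along the bore.
- bush_short: Short brass bush (tube): 38 mm across, 24 mm bore, 20 mm high, standing on end. 0.11 kg. Origin: centre of the underside, z up along the bore.
- nut: Large dark steel hexagon nut lying flat: 36 mm across flats, 41.6 mm across corners, 20 mm high. 0.13 kg. Origin: centre of the underside, z up; its x axis is square to a pair of flats (as are the directions at 60 and 120 degrees from it).
- collar: Bright steel thrust collar: round flange 48 mm across and 8 mm thick at the bottom, round hub 28 mm across above it up to 30 mm, the place to grip. 0.18 kg. Origin: centre of the underside, z up along its axis.
- blue_bin: Blue open bin for the brass parts, 150 mm (its x) by 110 mm (its y), 30 mm high, walls 4 mm, floor 4 mm thick; fixed to the bench. Origin: centre of the underside, z up.
- yellow_bin: Yellow open bin for the steel parts, 150 mm (its x) by 110 mm (its y), 30 mm high, walls 4 mm, floor 4 mm thick; fixed to the bench. Origin: centre of the underside, z up.
- cork_pad: Round cork pad for the wheel, 110 mm across, its flat top 10 mm above the bench; fixed. Origin: centre of the underside, z up.
- feeler: Bystander: closed feeler gauge with red case, 90 mm (its x) by 22 mm by 9 mm high, lying loose on the bench among the parts. Origin: centre of the underside.
- scriber: Bystander: scriber with black handle and steel point, 110 mm (its x) by 9 mm by 9 mm high, lying loose on the bench among the parts. Origin: centre of the underside.
Mind the look-alikes: they are no part of the job. Leave any pink look-alike of the bush_short alone.

How it is judged:
By the outcome, as a careful person would: the job done as asked, in the order asked, and still so for the second after the job is handed in, with the robot touching nothing.
It also fails if it takes over 136 s, if anything falls off the work surface, if the arm or the gripper's body presses on something with over 40 N, if the wrist force passes 120 N, or if a joint passes its speed limit or range.

### The arm

A 6-joint arm with a two-finger parallel gripper is mounted at the origin on the work surface. World frame = base frame: x ahead of the robot, y to its left, z up, the work surface at z = 0. Lengths are in m, angles in rad, forces in N, time in s.
With the tool pointing down it reaches from about 0.25 to 0.775 m from the base axis. Payload 4 kg.
Tool frame: the origin (TCP) lies at the very end of the fingers, on their centre line; the grasp point (between the pads) lies 19 mm behind it; z points along the fingers, y is the line along which they close (so a half turn about z gives the same grasp; the last joint's range is limited). The gripper opens to 94 mm and grips with 3 to 60 N. Pads are 16 mm wide; open, the fingers measure 119 mm over their backs; the gripper's body (75 mm by 177 mm) begins 78 mm behind the grasp point.
Start: joints at [1.15, 0.087, 1.371, -0, 1.684, -0.103], TCP at [0.172, 0.522, 0.206] pointing down, gripper open.
Joint ranges: [-3.1, 3.1], [-0.76, 2.03], [0.27, 2.55], [-1.08, 4.22], [0.17, 2.65], [-2.57, 2.57]. Speed limits (rad/s): [2.79, 2.79, 3.14, 3.14, 3.14, 3.14].

### API

Orientations are given as [roll, pitch, yaw] about the fixed x, y, z axes, in that order (R = Rz(yaw) Ry(pitch) Rx(roll)).
In Python, from bench import robot gives the robot as it stands. The module is installed in compiled form; this text tells all that it offers.
- The arm moves only by the tool move_arm, never from a script. Its argument "deltas" is one flat list of numbers, 7 for each row, row after row: the turn, a rotation vector about the tool's x, y, z in rad, then the shift along the tool's x, y, z in cm, then the closure, from -1 (fully open) to 1 (shut). A call has 1 to 8 rows; each row is the pose to reach, as a shift and turn from the pose commanded when the call began, along the tool's axes at that moment; what a row does not reach only later rows make up. A row lasts 1/10 s, in which the tool goes at most 50 mm and 8.59 degrees, less where a joint would pass 70% of its speed; a pose out of reach is approached as far as the arm can. A call with a gripper value outside its range is refused whole. The fingers move at their own pace and stop on an object; the grip force is fixed at half the most. Time passes only in rows, so rows that repeat a pose let the fingers close. It gives the time, the measured TCP pose, the force, the opening and the grip force at its end, in the units of the state.
- robot.get_obs(): the state, without advancing time (a new reading comes with each control period).
- robot.snapshot(name): name is "scene" or "top"; returns a dict with "image" (480x640x3 uint8, red, green, blue), "depth" (480x640 float32, m along the optical axis (not along the pixel's ray), 0 where there is no reading), "fov_y" (degrees; the focal length in pixels is half the picture's height over the tangent of half this angle, whatever the lens; pixels are square), "cx", "cy" (the principal point, pixels), "origin" and "orientation" of the camera in the world. Camera axes: x right, y up, looking along -z (the intrinsics and any distortion apply to the point x, -y, -z); pixel columns grow to the right and rows downward; lengths in m; the calibration is good to about 2 mm. A picture is of the moment at which its call begins.
- robot.close_job(): hands the job in; it is judged then, once.
The state is a dict: "time": time; "joint_positions": joint angles; "qvel": joint speeds; "joint_torque": joint torques, N m; "tool_pos": TCP position; "ee_rot": TCP orientation; "wrist_force": force on the tool from outside, world axes, zero at the start; "wrist_torque": the same for the moment, N m; "width": finger opening in m; "finger_force": force on a finger pad.
Only numpy, scipy, OpenCV 4.12 (cv2) and the standard library are available. Lean on these libraries where they do the work, as an engineer would, in place of code of your own. Each camera call takes 0.05 s, during which the arm holds its last target. There are 200 camera calls.

## Working session

There is one attempt and no reset: what is moved stays moved. The work goes in short steps, Python scripts to look and compute and a tool call to move; the robot and the scene stay as the last step left them, time stands still between calls to the robot, and variables do not carry over. Pictures are saved under pics/ and viewed, at most 14 in all, crops included, and the job is handed in when it is done.

Besides the shell and the picture viewer there is one more tool, called as name(argument=value, ...) on one line, values as JSON. move_arm: Moves the arm, as the interface text tells. Its arguments: {"type":"object","properties":{"deltas":{"type":"array","items":{"type":"number"}}},"required":["deltas"]}

```bash
mkdir -p pics
cat > h.py <<'E'
import numpy as np, cv2, pickle
from bench import robot
def snap(n,tag):
    s=robot.snapshot(n); cv2.imwrite(f'pics/{tag}.png',s['image'][:,:,::-1]); pickle.dump(s,open(f'{tag}.pkl','wb')); return s
def load(tag): return pickle.load(open(f'{tag}.pkl','rb'))
E
python3 - <<'E'
from h import *
for n in('top','scene'):
    s=snap(n,n+'0'); print({k:v for k,v in s.items() if k not in('image','depth')})
print(robot.get_obs())
E
```

```text
{'fov_y': 52.98556429938874, 'cx': 319.16219720720215, 'cy': 245.1594000535534, 'origin': array([0.28699585, 0.01536754, 1.13350149]), 'orientation': array([ 0.19914422, -0.01750814, -1.57862388])}
{'fov_y': 57.894733523906524, 'cx': 314.7843633228734, 'cy': 241.63464095663423, 'origin': array([ 0.82507327, -0.32324255,  0.62146906]), 'orientation': array([0.65494818, 0.01755379, 0.73569245])}
{'time': 0.1, 'joint_positions': array([ 1.14989158e+00,  8.78519166e-02,  1.37210690e+00, -2.73407587e-05,
        1.68361512e+00, -1.03075790e-01]), 'qvel': array([-0.00010378,  0.00078499, -0.00370406,  0.00069119,  0.00193295,
        0.00100585]), 'joint_torque': array([ 2.38788525e-03, -3.41252017e+01, -3.03302014e+01,  7.21449195e-02,
        3.03903152e-02, -8.35968649e-05]), 'tool_pos': array([0.17167053, 0.52198884, 0.20443527]), 'ee_rot': array([-3.13961909e+00, -1.76832474e-04,  2.82376047e+00]), 'wrist_force': array([-0.14117566, -0.37956756, -0.78629293]), 'wrist_torque': array([ 0.03331228, -0.09279427, -0.01578557]), 'finger_force': 0.0, 'width': 0.09419908693012208}
```

View pics/top0.png

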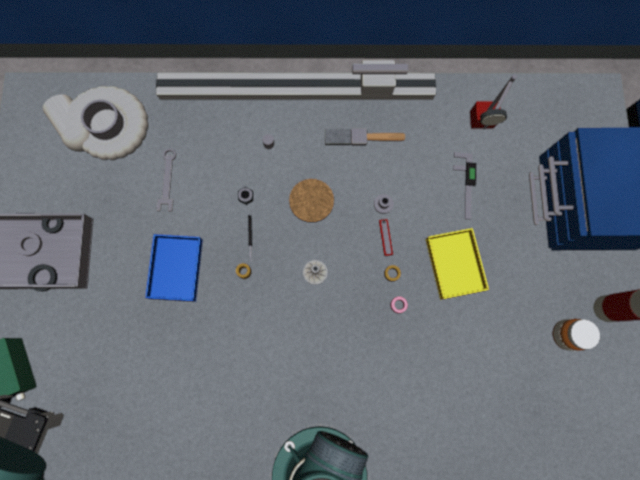

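View pics/scene0.png

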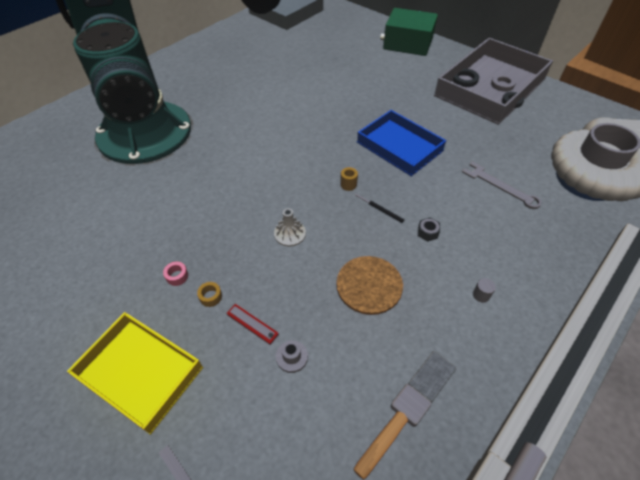

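Top view: wheel (315,271); tall bush (243,271); short bush (392,272), with a pink look-alike at (400,305); nut (245,195), which the dark cylinder at (268,143) and the tray rings resemble; collar (383,204); cork (312,200); blue bin (174,268); yellow bin (458,264); feeler (386,238); scriber (250,230). Next I'll measure positions and check these choices in a close crop.

```bash
cat >> h.py <<'E'
from scipy.spatial.transform import Rotation as Ro
def cloud(s):
    h=s['image'].shape[0]; f=h/2/np.tan(np.radians(s['fov_y'])/2)
    v,u=np.mgrid[0:h,0:s['image'].shape[1]]; d=s['depth']
    P=np.stack([(u-s['cx'])/f*d,-(v-s['cy'])/f*d,-d],-1)
    W=P@Ro.from_euler('xyz',s['orientation']).as_matrix().T+s['origin']; W[d==0]=np.nan
    return W
def proj(s,p):
    h=s['image'].shape[0]; f=h/2/np.tan(np.radians(s['fov_y'])/2)
    q=(np.asarray(p)-s['origin'])@Ro.from_euler('xyz',s['orientation']).as_matrix()
    return np.stack([s['cx']+f*q[...,0]/-q[...,2], s['cy']-f*q[...,1]/-q[...,2]],-1)
E
python3 - <<'E'
from h import *
P={'wheel':(315,271),'tall':(243,271),'short':(392,272),'pink':(400,305),'nut':(245,195),'collar':(383,204),'cork':(312,200),'blue':(174,268),'yellow':(458,264)}
t=load('top0');s=load('scene0')
Wt=cloud(t);Ws=cloud(s)
for n,W in(('t',Wt),('s',Ws)):
    m=(W[...,2]<.004)&(W[...,2]>-.02)&(abs(W[...,1])<.35)&(W[...,0]>.25)&(W[...,0]<.65)
    A=np.c_[W[m][:,:2],np.ones(m.sum())];print(n,'bench plane',np.linalg.lstsq(A,W[m][:,2],rcond=None)[0])
for k,(u,v) in P.items():
    c=Wt[v-3:v+4,u-3:u+4].reshape(-1,3); c0=np.nanmedian(c,0)
    r=.1 if k in('blue','yellow') else .07 if k=='cork' else .04
    out=[]
    for W in(Wt,Ws):
        m=(np.hypot(W[...,0]-c0[0],W[...,1]-c0[1])<r)&(W[...,2]>.005)
        q=W[m]; zt=np.percentile(q[:,2],97)
        qq=q[q[:,2]>zt-.006]
        (c,wh,a)=cv2.minAreaRect((qq[:,:2]*1000).astype(np.float32))
        out.append([len(qq),round(zt*1000,1),np.round(c,1),np.round(wh,1),round(a,1)])
    print(k,out)
cv2.imwrite('pics/c1.png',cv2.resize(t['image'][180:320,140:500,::-1],None,fx=2.2,fy=2.2,interpolation=cv2.INTER_CUBIC))
cv2.imwrite('pics/c2.png',cv2.resize(s['image'][100:440,50:460,::-1],None,fx=1.75,fy=1.75,interpolation=cv2.INTER_CUBIC))
E
```

```text
t bench plane [ 0.00010058 -0.00074811 -0.00095989]
s bench plane [-7.05194273e-04  5.94168202e-05  2.23404023e-03]
wheel [[49, np.float64(61.0), array([450. ,   3.6]), array([16. , 15.8]), 0.7], [86, np.float64(62.6), array([451.1,   4.9]), array([17.6, 17. ]), 14.1]]
tall [[94, np.float64(36.4), array([451.6, 171.4]), array([31.5, 30.6]), 44.9], [151, np.float64(37.1), array([451.4, 171.5]), array([32.9, 32.8]), 39.6]]
short [[114, np.float64(22.1), array([ 444.3, -177.8]), array([35.1, 34.8]), 27.1], [263, np.float64(23.2), array([ 446.9, -177.1]), array([36.8, 35.9]), 38.7]]
pink [[109, np.float64(22.5), array([ 371.1, -190.4]), array([35.4, 34.9]), 88.0], [243, np.float64(23.3), array([ 372.8, -189.5]), array([36.4, 37.2]), 57.0]]
nut [[112, np.float64(24.4), array([636.2, 170.9]), array([36.9, 35.9]), 65.2], [304, np.float64(24.4), array([636.7, 172.7]), array([35.8, 40.9]), 34.1]]
collar [[94, np.float64(32.1), array([ 616.4, -162.8]), array([26.3, 26.1]), 85.9], [296, np.float64(33.4), array([ 617.2, -162.5]), array([26.2, 28.2]), 43.4]]
cork [[1215, np.float64(13.1), array([626. ,  12.7]), array([107.4, 107.1]), 0.8], [3003, np.float64(13.8), array([626.7,  12.6]), array([109., 109.]), 64.2]]
blue [[388, np.float64(31.5), array([460.3, 332.2]), array([110.8, 150.3]), 86.0], [604, np.float64(32.5), array([460.3, 333.3]), array([113.2, 152.6]), 86.7]]
yellow [[396, np.float64(31.4), array([ 466.5, -329.5]), array([149.9, 112.2]), 10.8], [1273, np.float64(32.3), array([ 467.2, -328.4]), array([151.9, 110.4]), 10.8]]
```

View pics/c1.png

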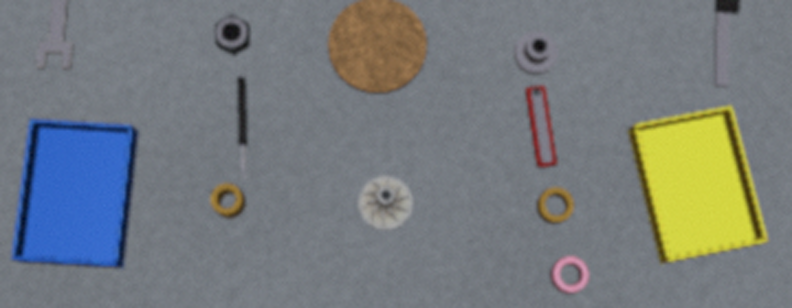

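View pics/c2.png

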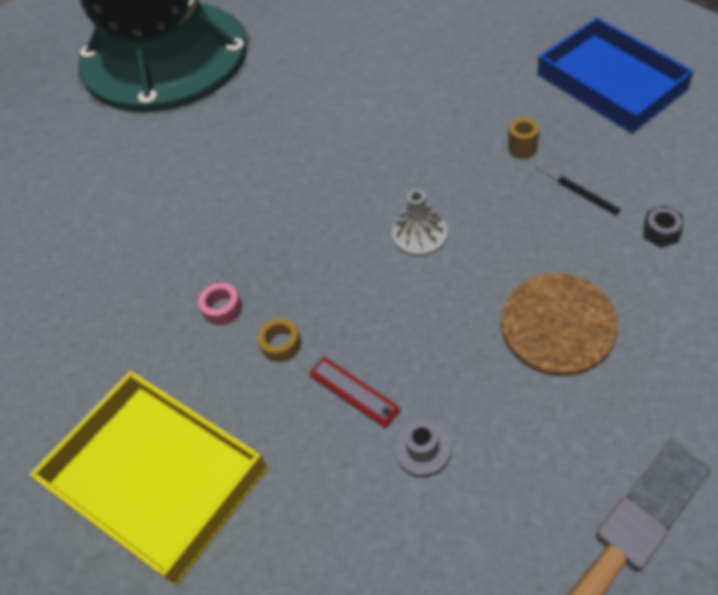

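The crops confirm the choices by colour and shape. The short bush is the brass ring at c1 (556,205), and the pink ring at c1 (570,274) is left alone. The dark hexagon at c1 (232,34) is the nut. Both views agree on the centres to about 2 mm and on the heights.

Next I'll fit the nut's angle and plan the first reach.

```bash
cat >> h.py <<'E'
def plan(*T):
    """targets (x,y,z mm, yaw deg) -> tool-frame deltas from the measured pose"""
    o=robot.get_obs(); R=Ro.from_euler('xyz',o['ee_rot']); print('t',round(o['time'],2),'pos',np.round(o['tool_pos']*1000,1),'rot',np.round(np.degrees(o['ee_rot']),1),'w',round(o['width']*1000,1),'f',round(float(o['finger_force']),1),'j6',round(o['joint_positions'][5],2),'wf',np.round(o['wrist_force'],1))
    for x,y,z,yaw in T:
        d=R.inv().apply(np.array([x,y,z])/1000-o['tool_pos'])*100
        r=(R.inv()*Ro.from_euler('xyz',[180,0,yaw],degrees=True)).as_rotvec()
        print(np.round(r,3),np.round(d,2))
E
python3 - <<'E'
from h import *
from scipy.optimize import minimize
for n in('top0','scene0'):
    W=cloud(load(n)); m=(np.hypot(W[...,0]-.6365,W[...,1]-.172)<.04)&(W[...,2]>.014)
    q=W[m]; q=q[q[:,2]>np.percentile(q[:,2],97)-.005,:2]*1000
    h=cv2.convexHull(q.astype(np.float32))[:,0]
    def e(p):
        a=np.radians(p[2]+60*np.arange(6)); d=((h-p[:2])@np.array([np.cos(a),np.sin(a)])).max(1); return ((d-p[3])**2).mean()
    b=min((minimize(e,[636.5,172,a0,17.5],method='Nelder-Mead') for a0 in range(0,60,10)),key=lambda r:r.fun); print(n,b.x,b.fun)
plan((450.5,4.2,130,180),(450.5,4.2,38,180))
E
```

```text
top0 [635.20563234 170.39739147  25.44324066  17.42063365] 0.4165265896457188
scene0 [637.10880024 172.69531686  32.47275673  18.19649144] 0.23253557903809066
t 0.1 pos [171.7 522.  204.4] rot [-179.9   -0.   161.8] w 94.2 f 0.0 j6 -0.1 wf [-0.1 -0.4 -0.8]
[-0.002 -0.    -0.318] [-42.67 -40.46   7.52]
[-0.002 -0.    -0.318] [-42.67 -40.44  16.72]
```

move_arm(deltas=[0,0,-0.32,-42.7,-40.5,7.5,-1,0,0,-0.32,-42.7,-40.5,7.5,-1,0,0,-0.32,-42.7,-40.5,7.5,-1,0,0,-0.32,-42.7,-40.5,7.5,-1,0,0,-0.32,-42.7,-40.5,7.5,-1,0,0,-0.32,-42.7,-40.5,7.5,-1,0,0,-0.32,-42.7,-40.5,7.5,-1,0,0,-0.32,-42.7,-40.5,7.5,-1])

```text
time: 0.9
tool_pos: [0.3582, 0.1753, 0.155]
ee_rot: [3.141, 0.0, -3.139]
wrist_force: [0.3, 0.1, -0.7]
width: 0.094
finger_force: 0.0
```

```bash
python3 -c "
from h import *
plan((450.5,4.2,130,180))"
```

```text
t 0.9 pos [358.2 175.3 155. ] rot [ 180.     0.  -179.9] w 94.0 f 0.0 j6 -1.26 wf [ 0.3  0.1 -0.7]
[0.    0.    0.003] [ -9.19 -17.13   2.5 ]
```

move_arm(deltas=[0,0,0,-9.2,-17.1,2.5,-1,0,0,0,-9.2,-17.1,2.5,-1,0,0,0,-9.2,-17.1,2.5,-1,0,0,0,-9.2,-17.1,2.5,-1,0,0,0,-9.2,-17.1,2.5,-1,0,0,0,-9.2,-17.1,2.5,-1,0,0,0,-9.2,-17.1,2.5,-1,0,0,0,-9.2,-17.1,2.5,-1])

```text
time: 1.7
tool_pos: [0.4499, 0.0077, 0.1307]
ee_rot: [3.141, 0.0, -3.137]
wrist_force: [0.2, -0.2, -0.4]
width: 0.0937
finger_force: 0.0
```

```bash
python3 -c "
from h import *
plan((450.5,4.2,38,180))
s=snap('scene','s1')
cv2.imwrite('pics/s1c.png',cv2.resize(s['image'][80:300,180:420,::-1],None,fx=2.5,fy=2.5))"
```

```text
t 1.7 pos [449.9   7.7 130.7] rot [ 180.     0.  -179.7] w 93.7 f 0.0 j6 -1.68 wf [ 0.2 -0.2 -0.4]
[0.    0.    0.005] [-0.05 -0.35  9.27]
```

View pics/s1c.png

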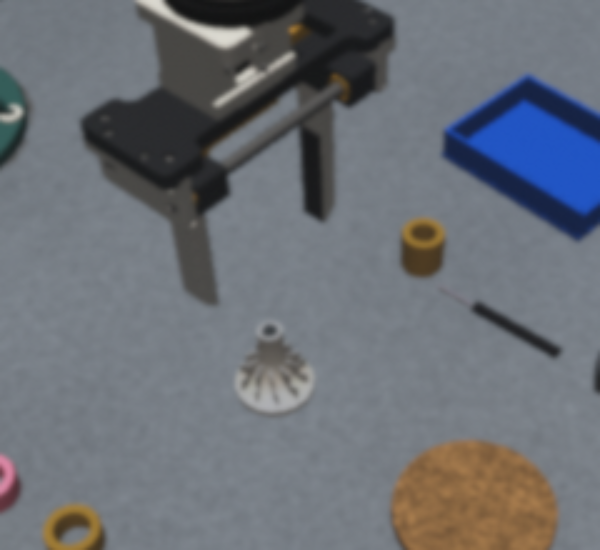

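The wheel's nose at crop (270,330) lies between and below the open fingers, so I'll descend.

move_arm(deltas=[0,0,0,-0.05,-0.35,4,-1,0,0,0,-0.05,-0.35,6.5,-1,0,0,0,-0.05,-0.35,8.5,-1,0,0,0,-0.05,-0.35,9.3,-1,0,0,0,-0.05,-0.35,9.3,-1,0,0,0,-0.05,-0.35,9.3,-1,0,0,0,-0.05,-0.35,9.3,-1])

```text
time: 2.45
tool_pos: [0.4521, 0.0029, 0.0391]
ee_rot: [-3.141, 0.003, -3.139]
wrist_force: [-0.2, -0.6, 0.3]
width: 0.0939
finger_force: 0.0
```

```bash
python3 -c "
from h import *
plan((450.5,4.2,38,180))"
```

```text
t 2.45 pos [452.1   2.9  39.1] rot [-180.     0.2 -179.8] w 93.9 f 0.0 j6 -1.69 wf [-0.2 -0.6  0.3]
[-0.     0.003  0.003] [0.16 0.13 0.11]
```

move_arm(deltas=[0,0,0,0.15,0.1,0.1,-0.5,0,0,0,0.15,0.1,0.1,0.3,0,0,0,0.15,0.1,0.1,1,0,0,0,0.15,0.1,0.1,1,0,0,0,0.15,0.1,0.1,1,0,0,0,0.15,0.1,0.1,1,0,0,0,0.15,0.1,0.1,1,0,0,0,0.15,0.1,0.1,1])

```text
time: 3.25
tool_pos: [0.4493, 0.0038, 0.0365]
ee_rot: [3.142, -0.0, -3.139]
wrist_force: [-0.8, -0.2, -0.3]
width: 0.0334
finger_force: 0.0
```

move_arm(deltas=[0,0,0,0,0,0,1,0,0,0,0,0,0,1,0,0,0,0,0,0,1,0,0,0,0,0,0,1,0,0,0,0,0,0,1])

```text
time: 3.75
tool_pos: [0.4493, 0.004, 0.0365]
ee_rot: [3.141, 0.0, -3.139]
wrist_force: [0.0, 0.8, -0.1]
width: 0.0176
finger_force: 30.0
```

move_arm(deltas=[0,0,0,0,0,-2,1,0,0,0,0,0,-5,1,0,0,0,-3,0.2,-6,1,0,0,0,-7,0.4,-6,1,0,0,0,-11,0.7,-6,1,0,0,0,-15,0.9,-6,1,0,0,0,-17.6,0.9,-6,1,0,0,0,-17.6,0.9,-6,1])

```text
time: 4.55
tool_pos: [0.6275, 0.013, 0.0949]
ee_rot: [-3.141, -0.001, -3.139]
wrist_force: [0.0, 1.1, -2.1]
width: 0.0178
finger_force: 30.0
```

move_arm(deltas=[0,0,0,0,0,0,1,0,0,0,0,0,0,1,0,0,0,0,0,0,1])

```text
time: 4.85
tool_pos: [0.6244, 0.0132, 0.0968]
ee_rot: [3.142, -0.0, -3.139]
wrist_force: [-0.4, 0.2, -1.5]
width: 0.0174
finger_force: 30.0
```

```bash
python3 -c "
from h import *
plan((625.3,12.6,49,180))
s=snap('scene','s2')
cv2.imwrite('pics/s2c.png',cv2.resize(s['image'][130:330,280:480,::-1],None,fx=2.5,fy=2.5))"
```

```text
t 4.85 pos [624.4  13.2  96.8] rot [ 180.    -0.  -179.9] w 17.4 f 30.0 j6 -1.64 wf [-0.4  0.2 -1.5]
[ 0.    -0.     0.002] [-0.1  -0.06  4.78]
```

View pics/s2c.png

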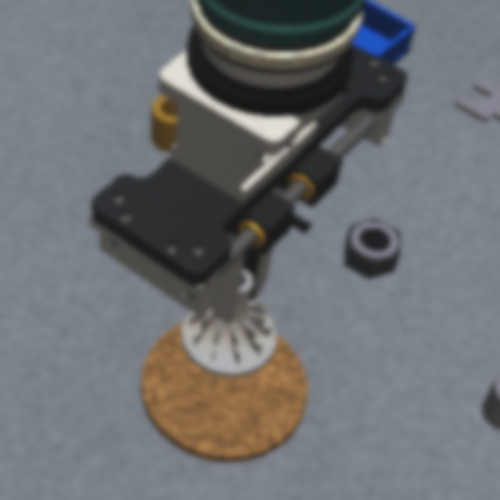

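The wheel hangs upright over the cork, with its base at crop (230,345). I'll lower it gently.

move_arm(deltas=[0,0,0,-0.1,-0.05,2,1,0,0,0,-0.1,-0.05,3.5,1,0,0,0,-0.1,-0.05,4.4,1,0,0,0,-0.1,-0.05,4.7,1,0,0,0,-0.1,-0.05,4.8,1,0,0,0,-0.1,-0.05,4.9,1,0,0,0,-0.1,-0.05,4.9,1,0,0,0,-0.1,-0.05,4.9,1])

```text
time: 5.7
tool_pos: [0.6268, 0.0127, 0.0482]
ee_rot: [-3.142, 0.001, -3.139]
wrist_force: [0.5, -0.4, -1.1]
width: 0.0173
finger_force: 30.0
```

move_arm(deltas=[0,0,0,0,0,0.05,1,0,0,0,0,0,0.1,1,0,0,0,0,0,0.1,1,0,0,0,0,0,0.1,1])

```text
time: 6.1
tool_pos: [0.6264, 0.0128, 0.0466]
ee_rot: [3.142, 0.0, -3.139]
wrist_force: [0.5, -0.2, -1.9]
width: 0.0172
finger_force: 30.0
```

move_arm(deltas=[0,0,0,0.05,0,0.05,1,0,0,0,0.05,0,0.05,1,0,0,0,0.05,0,0.05,1])

```text
time: 6.4
tool_pos: [0.6263, 0.0128, 0.0465]
ee_rot: [3.142, 0.001, -3.139]
wrist_force: [1.0, 0.2, 0.4]
width: 0.0176
finger_force: 30.0
```

move_arm(deltas=[0,0,0,0,0,0.05,1,0,0,0,0,0,0.05,1,0,0,0,0,0,0.05,1])

```text
time: 6.7
tool_pos: [0.6264, 0.0128, 0.0465]
ee_rot: [3.142, 0.002, -3.139]
wrist_force: [0.3, 0.2, 4.2]
width: 0.0172
finger_force: 30.0
```

Contact is felt, so I'll release slowly and lift.

move_arm(deltas=[0,0,0,0,0,-0.05,0.5,0,0,0,0,0,-0.05,0,0,0,0,0,0,-0.05,-0.5,0,0,0,0,0,-0.05,-1,0,0,0,0,0,-0.05,-1,0,0,0,0,0,-0.05,-1,0,0,0,0,0,-0.05,-1,0,0,0,0,0,-0.05,-1])

```text
time: 7.5
tool_pos: [0.6258, 0.0128, 0.046]
ee_rot: [3.142, 0.0, -3.139]
wrist_force: [0.4, -0.4, 0.9]
width: 0.0764
finger_force: 0.0
```

move_arm(deltas=[0,0,0,0,0,-2,-1,0,0,0,0,0,-5,-1,0,0,0,0,0,-8,-1,0,0,0,0,0,-9,-1,0,0,0,0,0,-9,-1])

```text
time: 8.0
tool_pos: [0.6271, 0.0127, 0.1383]
ee_rot: [-3.141, 0.005, -3.139]
wrist_force: [-0.1, -0.9, 0.9]
width: 0.0937
finger_force: 0.0
```

```bash
python3 -c "
from h import *
plan((451.5,171.4,100,180))"
```

```text
t 8.0 pos [627.1  12.7 138.3] rot [-180.     0.3 -179.9] w 93.7 f 0.0 j6 -1.64 wf [-0.1 -0.9  0.9]
[-0.     0.005  0.002] [17.54 15.91  3.74]
```

move_arm(deltas=[0,0,0,17.5,15.9,3.7,-1,0,0,0,17.5,15.9,3.7,-1,0,0,0,17.5,15.9,3.7,-1,0,0,0,17.5,15.9,3.7,-1,0,0,0,17.5,15.9,3.7,-1,0,0,0,17.5,15.9,3.7,-1,0,0,0,17.5,15.9,3.7,-1,0,0,0,17.5,15.9,3.7,-1])

```text
time: 8.8
tool_pos: [0.451, 0.1707, 0.0984]
ee_rot: [-3.141, -0.0, -3.14]
wrist_force: [0.1, -0.4, 0.4]
width: 0.0942
finger_force: 0.0
```

move_arm(deltas=[0,0,0,0,0,0,-1,0,0,0,0,0,0,-1,0,0,0,0,0,0,-1])

```text
time: 9.1
tool_pos: [0.4511, 0.1708, 0.099]
ee_rot: [3.142, 0.0, -3.141]
wrist_force: [-0.5, 0.1, 0.5]
width: 0.0942
finger_force: 0.0
```

```bash
python3 -c "
from h import *
plan((451.5,171.4,6,180))
s=snap('scene','s3')
cv2.imwrite('pics/s3c.png',cv2.resize(s['image'][80:330,240:480,::-1],None,fx=2.2,fy=2.2))
W=cloud(s);m=(np.hypot(W[...,0]-.626,W[...,1]-.0126)<.04)&(W[...,2]>.055)
q=W[m]*1000;print('wheel top',np.percentile(q[:,2],97),cv2.minAreaRect(q[q[:,2]>65][:,:2].astype(np.float32)))"
```

```text
t 9.1 pos [451.1 170.8  99. ] rot [ 180.     0.  -179.9] w 94.2 f 0.0 j6 -1.33 wf [-0.5  0.1  0.5]
[0.    0.    0.001] [-0.03  0.06  9.3 ]
wheel top 73.60684457677557 ((626.64794921875, 11.715652465820312), (16.886688232421875, 18.67462158203125), 38.66594314575195)
```

View pics/s3c.png

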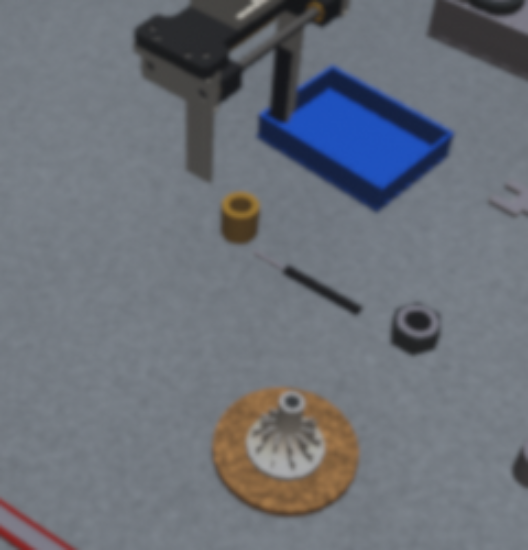

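The wheel stands upright in the middle of the cork at crop (287,440). Next is the tall bush.

move_arm(deltas=[0,0,0,0,0.05,4,-1,0,0,0,0,0.05,7,-1,0,0,0,0,0.05,8.5,-1,0,0,0,0,0.05,8.9,-0.8,0,0,0,0,0.05,8.9,-0.3,0,0,0,0,0.05,8.9,0.2,0,0,0,0,0.05,8.9,0.7,0,0,0,0,0.05,8.9,1])

```text
time: 9.95
tool_pos: [0.4514, 0.1721, 0.0112]
ee_rot: [3.141, 0.002, -3.139]
wrist_force: [0.5, -0.5, 0.5]
width: 0.0574
finger_force: 0.0
```

move_arm(deltas=[0,0,0,0,0,0,1,0,0,0,0,0,0,1,0,0,0,0,0,0,1,0,0,0,0,0,0,1])

```text
time: 10.35
tool_pos: [0.4505, 0.1721, 0.0102]
ee_rot: [3.141, 0.0, -3.139]
wrist_force: [-1.0, 0.8, 1.3]
width: 0.0327
finger_force: 30.0
```

move_arm(deltas=[0,0,0,0,0,-4,1,0,0,0,0,0,-7,1,0,0,0.07,-4.25,15.85,-7,1,0,0,0.07,-4.25,15.85,-7,1,0,0,0.07,-4.25,15.85,-7,1,0,0,0.07,-4.25,15.85,-7,1,0,0,0.07,-4.25,15.85,-7,1,0,0,0.07,-4.25,15.85,-7,1])

```text
time: 11.15
tool_pos: [0.492, 0.3293, 0.0792]
ee_rot: [-3.14, -0.001, 3.074]
wrist_force: [0.8, 0.5, -1.8]
width: 0.0324
finger_force: 30.0
```

move_arm(deltas=[0,0,0,0,0,0,1,0,0,0,0,0,0,1,0,0,0,0,0,0,1])

```text
time: 11.45
tool_pos: [0.4927, 0.3294, 0.0803]
ee_rot: [3.142, 0.0, 3.072]
wrist_force: [0.7, -0.8, -2.3]
width: 0.0323
finger_force: 30.0
```

```bash
python3 -c "
from h import *
plan((493,330.5,15,176))"
```

```text
t 11.45 pos [492.7 329.4  80.3] rot [180.   0. 176.] w 32.3 f 30.0 j6 -1.01 wf [ 0.7 -0.8 -2.3]
[0.    0.    0.001] [-0.02  0.11  6.53]
```

move_arm(deltas=[0,0,0,0,0.1,3,1,0,0,0,0,0.1,5,1,0,0,0,0,0.1,6,1,0,0,0,0,0.1,6.4,1,0,0,0,0,0.1,6.5,1,0,0,0,0,0.1,6.55,1,0,0,0,0,0.1,6.6,1,0,0,0,0,0.1,6.6,1])

```text
time: 12.25
tool_pos: [0.4932, 0.3318, 0.0149]
ee_rot: [3.141, 0.001, 3.074]
wrist_force: [-0.1, 0.5, -1.0]
width: 0.0327
finger_force: 30.0
```

move_arm(deltas=[0,0,0,0,0,0,1,0,0,0,0,0,0,1])

```text
time: 12.45
tool_pos: [0.4928, 0.3316, 0.0144]
ee_rot: [3.141, 0.0, 3.074]
wrist_force: [-0.5, 0.4, -0.9]
width: 0.0323
finger_force: 30.0
```

Close to contact, so I'll lower a little more, then open partly.

move_arm(deltas=[0,0,0,0,0,0.05,1,0,0,0,0,0,0.1,1,0,0,0,0,0,0.1,1])

```text
time: 12.75
tool_pos: [0.4929, 0.3316, 0.0142]
ee_rot: [3.141, 0.001, 3.074]
wrist_force: [-2.4, -1.5, 5.5]
width: 0.0325
finger_force: 30.0
```

move_arm(deltas=[0,0,0,0,0,0,0.2,0,0,0,0,0,0,0,0,0,0,0,0,0,-0.1,0,0,0,0,0,0,-0.1,0,0,0,0,0,0,-0.1,0,0,0,0,0,0,-0.1])

```text
time: 13.35
tool_pos: [0.4927, 0.3315, 0.0129]
ee_rot: [3.142, -0.0, 3.074]
wrist_force: [0.5, 0.1, 0.4]
width: 0.0519
finger_force: 0.0
```

move_arm(deltas=[0,0,0,0,0,-2,-0.1,0,0,0,0,0,-5,-0.1,0,0,0,0,0,-8,-0.1,0,0,0,0,0,-9,-1,0,0,0,0,0,-9,-1])

```text
time: 13.85
tool_pos: [0.4939, 0.3321, 0.105]
ee_rot: [3.139, 0.004, 3.074]
wrist_force: [0.4, 0.7, -0.4]
width: 0.0644
finger_force: 0.0
```

```bash
python3 -c "
from h import *
plan((445.5,-177.5,90,180))"
```

```text
t 13.85 pos [493.9 332.1 105. ] rot [179.9   0.2 176.1] w 64.4 f 0.0 j6 -1.01 wf [ 0.4  0.7 -0.4]
[ 0.002  0.004 -0.068] [  1.38 -51.17   1.38]
```

move_arm(deltas=[0,0,-0.07,1.4,-51.2,1,-1,0,0,-0.07,1.4,-51.2,1,-1,0,0,-0.07,1.4,-51.2,1,-1,0,0,-0.07,1.4,-51.2,1,-1,0,0,-0.07,1.4,-51.2,1,-1,0,0,-0.07,1.4,-51.2,1,-1,0,0,-0.07,1.4,-51.2,1,-1,0,0,-0.07,1.4,-51.2,1,-1])

```text
time: 14.65
tool_pos: [0.4529, -0.0681, 0.093]
ee_rot: [3.141, -0.003, -3.139]
wrist_force: [1.0, -0.0, -0.0]
width: 0.0941
finger_force: 0.0
```

move_arm(deltas=[0,0,0,0,0,0,-1,0,0,0,0,0,0,-1])

```text
time: 14.85
tool_pos: [0.4534, -0.0673, 0.0932]
ee_rot: [3.14, -0.003, 3.14]
wrist_force: [-0.2, -0.7, -0.5]
width: 0.094
finger_force: 0.0
```

```bash
python3 -c "
from h import *
plan((445.5,-177.5,90,180))"
```

```text
t 14.85 pos [453.4 -67.3  93.2] rot [179.9  -0.2 179.9] w 94.0 f 0.0 j6 -1.84 wf [-0.2 -0.7 -0.5]
[ 0.002 -0.003 -0.001] [  0.77 -11.02   0.31]
```

move_arm(deltas=[0,0,0,0.75,-5,1,-1,0,0,0,0.75,-9,2,-1,0,0,0,0.75,-11,3,-1,0,0,0,0.75,-11,4,-1,0,0,0,0.75,-11,4,-1,0,0,0,0.75,-11,4,-1])

```text
time: 15.45
tool_pos: [0.4474, -0.1746, 0.0545]
ee_rot: [3.14, -0.001, -3.137]
wrist_force: [0.9, -0.0, 1.0]
width: 0.0941
finger_force: 0.0
```

```bash
python3 -c "
from h import *
plan((445.5,-177.5,4.5,180))"
```

```text
t 15.45 pos [ 447.4 -174.6   54.5] rot [ 1.799e+02 -1.000e-01 -1.797e+02] w 94.1 f 0.0 j6 -2.07 wf [ 0.9 -0.   1. ]
[ 0.002 -0.001  0.005] [ 0.18 -0.3   5.  ]
```

move_arm(deltas=[0,0,0,0.1,-0.2,3,-1,0,0,0,0.1,-0.2,4.3,-1,0,0,0,0.1,-0.2,4.8,-1,0,0,0,0.1,-0.2,4.8,-0.6,0,0,0,0.1,-0.2,4.8,-0.1,0,0,0,0.1,-0.2,4.8,-0.1,0,0,0,0.1,-0.2,4.8,-0.1])

```text
time: 16.15
tool_pos: [0.4471, -0.179, 0.0081]
ee_rot: [-3.141, 0.002, -3.139]
wrist_force: [-0.2, 0.4, 0.1]
width: 0.0654
finger_force: 0.0
```

```bash
python3 -c "
from h import *
plan((445.5,-177.5,4.5,180))"
```

```text
t 16.15 pos [ 447.1 -179.     8.1] rot [-1.800e+02  1.000e-01 -1.799e+02] w 65.4 f 0.0 j6 -2.07 wf [-0.2  0.4  0.1]
[-0.001  0.002  0.002] [0.16 0.15 0.36]
```

move_arm(deltas=[0,0,0,0.1,0.1,0.3,0,0,0,0,0.1,0.1,0.3,0.4,0,0,0,0.1,0.1,0.3,1,0,0,0,0.1,0.1,0.3,1,0,0,0,0.1,0.1,0.3,1,0,0,0,0.1,0.1,0.3,1,0,0,0,0.1,0.1,0.3,1])

```text
time: 16.85
tool_pos: [0.4454, -0.1776, 0.0041]
ee_rot: [3.141, -0.0, -3.139]
wrist_force: [-0.1, 0.4, -0.4]
width: 0.0363
finger_force: 30.0
```

move_arm(deltas=[0,0,0,0,0,0,1,0,0,0,0,0,0,1])

```text
time: 17.05
tool_pos: [0.4454, -0.1777, 0.0041]
ee_rot: [3.142, -0.0, -3.139]
wrist_force: [-0.1, 0.6, -0.7]
width: 0.0361
finger_force: 30.0
```

move_arm(deltas=[0,0,0,0,0,-4,1,0,0,0,0,0,-8,1,0,0,0,0.5,5,-9,1,0,0,0,0.5,10,-9,1,0,0,0,0.5,15,-9,1,0,0,0,0.5,20,-9,1,0,0,0,0.5,25,-9,1,0,0,0,0.5,30,-9,1])

```text
time: 17.85
tool_pos: [0.4395, 0.1229, 0.0944]
ee_rot: [-3.141, 0.001, -3.14]
wrist_force: [0.3, -0.6, -1.3]
width: 0.0363
finger_force: 30.0
```

```bash
python3 -c "
from h import *
plan((427,335,85,176))"
```

```text
t 17.85 pos [439.5 122.9  94.4] rot [-1.800e+02  1.000e-01 -1.799e+02] w 36.3 f 30.0 j6 -1.42 wf [ 0.3 -0.6 -1.3]
[-0.     0.001  0.072] [ 1.2  21.21  0.94]
```

move_arm(deltas=[0,0,0.07,1.2,5,0,1,0,0,0.07,1.2,10,0,1,0,0,0.07,1.2,15,0,1,0,0,0.07,1.2,19,0,1,0,0,0.07,1.2,21.2,0,1,0,0,0.07,1.2,21.2,0.5,1,0,0,0.07,1.2,21.2,0.9,1,0,0,0.07,1.2,21.2,0.9,1])

```text
time: 18.65
tool_pos: [0.4267, 0.3314, 0.0839]
ee_rot: [-3.139, -0.002, 3.073]
wrist_force: [-0.2, -1.1, -1.5]
width: 0.036
finger_force: 30.0
```

move_arm(deltas=[0,0,0,0,0,0,1,0,0,0,0,0,0,1])

```text
time: 18.85
tool_pos: [0.4277, 0.3321, 0.0855]
ee_rot: [3.142, 0.0, 3.072]
wrist_force: [0.8, -0.2, -0.7]
width: 0.0361
finger_force: 30.0
```

```bash
python3 -c "
from h import *
plan((427,334.5,8.3,176))
s=snap('scene','s4')
cv2.imwrite('pics/s4c.png',cv2.resize(s['image'][60:240,300:480,::-1],None,fx=2.5,fy=2.5))"
```

```text
t 18.85 pos [427.7 332.1  85.5] rot [180.   0. 176.] w 36.1 f 30.0 j6 -0.95 wf [ 0.8 -0.2 -0.7]
[0. 0. 0.] [0.09 0.24 7.72]
```

View pics/s4c.png

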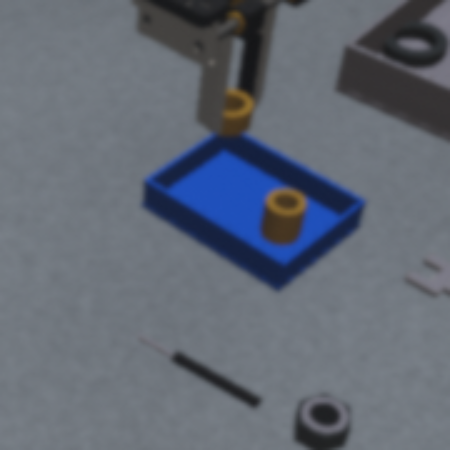

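The tall bush stands upright in the blue bin at crop (283,215), and the short bush hangs level over the free half.

move_arm(deltas=[0,0,0,0.1,0.2,4,1,0,0,0,0.1,0.2,6,1,0,0,0,0.1,0.2,7,1,0,0,0,0.1,0.2,7.5,1,0,0,0,0.1,0.2,7.6,1,0,0,0,0.1,0.2,7.65,1,0,0,0,0.1,0.2,7.65,1,0,0,0,0.1,0.2,7.65,1])

```text
time: 19.7
tool_pos: [0.4271, 0.3356, 0.0098]
ee_rot: [3.14, 0.002, 3.074]
wrist_force: [0.1, -0.4, -1.1]
width: 0.0362
finger_force: 30.0
```

move_arm(deltas=[0,0,0,0,0,0.05,1,0,0,0,0,0,0.05,1,0,0,0,0,0,0.05,1])

```text
time: 20.0
tool_pos: [0.4265, 0.3352, 0.0083]
ee_rot: [3.141, 0.0, 3.074]
wrist_force: [-0.1, -0.7, -0.9]
width: 0.0359
finger_force: 30.0
```

move_arm(deltas=[0,0,0,0,0,0.05,1,0,0,0,0,0,0.05,1,0,0,0,0,0,0.05,1])

```text
time: 20.3
tool_pos: [0.4265, 0.3352, 0.0081]
ee_rot: [3.141, 0.0, 3.074]
wrist_force: [-0.8, -0.1, 2.9]
width: 0.0365
finger_force: 30.0
```

move_arm(deltas=[0,0,0,0,0,0,0.1,0,0,0,0,0,0,0,0,0,0,0,0,0,-0.15,0,0,0,0,0,0,-0.15,0,0,0,0,0,0,-0.15,0,0,0,0,0,0,-0.15])

```text
time: 20.9
tool_pos: [0.4265, 0.3351, 0.0077]
ee_rot: [3.142, 0.0, 3.074]
wrist_force: [-0.0, -0.1, -0.5]
width: 0.0542
finger_force: 0.0
```

move_arm(deltas=[0,0,0,0,0,-2,-0.15,0,0,0,0,0,-5,-0.15,0,0,0,0,0,-8,-0.15,0,0,0,0,0,-9,-1,0,0,0,0,0,-9,-1])

```text
time: 21.4
tool_pos: [0.4276, 0.3358, 0.0996]
ee_rot: [3.139, 0.003, 3.074]
wrist_force: [-0.0, 0.4, -0.1]
width: 0.0663
finger_force: 0.0
```

```bash
python3 -c "
from h import *
plan((636.3,171.8,70,180))"
```

```text
t 21.4 pos [427.6 335.8  99.6] rot [179.9   0.2 176.1] w 66.3 f 0.0 j6 -0.94 wf [-0.   0.4 -0.1]
[ 0.002  0.003 -0.068] [-21.93 -14.96   2.99]
```

move_arm(deltas=[0,0,-0.07,-21.9,-15,1,-1,0,0,-0.07,-21.9,-15,1,-1,0,0,-0.07,-21.9,-15,2,-1,0,0,-0.07,-21.9,-15,3,-1,0,0,-0.07,-21.9,-15,3,-1,0,0,-0.07,-21.9,-15,3,-1,0,0,-0.07,-21.9,-15,3,-1,0,0,-0.07,-21.9,-15,3,-1])

```text
time: 22.2
tool_pos: [0.6333, 0.1713, 0.0662]
ee_rot: [3.141, -0.003, -3.139]
wrist_force: [0.0, 0.8, -0.1]
width: 0.0936
finger_force: 0.0
```

move_arm(deltas=[0,0,0,0,0,0,-1,0,0,0,0,0,0,-1])

```text
time: 22.4
tool_pos: [0.6338, 0.1723, 0.0684]
ee_rot: [3.141, 0.001, -3.137]
wrist_force: [0.6, 0.5, -0.1]
width: 0.094
finger_force: 0.0
```

```bash
python3 -c "
from h import *
plan((636.3,171.8,4.3,180))"
```

```text
t 22.4 pos [633.8 172.3  68.4] rot [ 180.     0.  -179.7] w 94.0 f 0.0 j6 -1.4 wf [ 0.6  0.5 -0.1]
[0.001 0.001 0.005] [-0.24 -0.06  6.41]
```

move_arm(deltas=[0,0,0,-0.2,-0.05,3,-1,0,0,0,-0.2,-0.05,5,-1,0,0,0,-0.2,-0.05,6,-1,0,0,0,-0.2,-0.05,6.3,-0.5,0,0,0,-0.2,-0.05,6.3,-0.1,0,0,0,-0.2,-0.05,6.3,-0.1,0,0,0,-0.2,-0.05,6.3,-0.1,0,0,0,-0.2,-0.05,6.3,-0.1])

```text
time: 23.2
tool_pos: [0.6375, 0.1702, 0.0059]
ee_rot: [3.141, 0.002, -3.139]
wrist_force: [-1.1, 0.7, 0.3]
width: 0.0576
finger_force: 0.0
```

```bash
python3 -c "
from h import *
plan((636.3,171.8,4.3,180))"
```

```text
t 23.2 pos [637.5 170.2   5.9] rot [ 1.800e+02  1.000e-01 -1.799e+02] w 57.6 f 0.0 j6 -1.4 wf [-1.1  0.7  0.3]
[0.    0.002 0.002] [0.12 0.16 0.16]
```

move_arm(deltas=[0,0,0,0.1,0.15,0.15,0,0,0,0,0.1,0.15,0.15,0.5,0,0,0,0.1,0.15,0.15,1,0,0,0,0.1,0.15,0.15,1,0,0,0,0.1,0.15,0.15,1,0,0,0,0.1,0.15,0.15,1,0,0,0,0.1,0.15,0.15,1,0,0,0,0.1,0.15,0.15,1])

```text
time: 24.0
tool_pos: [0.6357, 0.1716, 0.0031]
ee_rot: [3.142, -0.0, -3.139]
wrist_force: [0.8, 1.3, -0.0]
width: 0.0358
finger_force: 30.0
```

```bash
python3 -c "
from h import *
a=np.radians(10.8);c=np.array([467,-329]);d=33*np.array([np.cos(a),np.sin(a)])
print(c+d,c-d)
plan((636,171,90,180),(*(c-d),90,190.8))"
```

```text
[ 499.41547927 -322.81641662] [ 434.58452073 -335.18358338]
t 24.0 pos [635.7 171.6   3.1] rot [ 180.    -0.  -179.9] w 35.8 f 30.0 j6 -1.4 wf [ 0.8  1.3 -0. ]
[ 0.    -0.     0.002] [-0.03 -0.06 -8.69]
[ 0.    -0.    -0.186] [ 20.23 -50.64  -8.68]
```

move_arm(deltas=[0,0,0,0,0,-4,1,0,0,0,0,0,-8,1,0,0,0,5,0,-9,1,0,0,0,10,-1,-9,1,0,0,0,15,-3,-9,1,0,0,0,18,-7,-9,1,0,0,0,20,-12,-9,1,0,0,0,20,-17,-9,1])

```text
time: 24.8
tool_pos: [0.4338, 0.0087, 0.0929]
ee_rot: [-3.141, -0.001, -3.137]
wrist_force: [2.0, -0.6, -1.2]
width: 0.0362
finger_force: 30.0
```

```bash
python3 -c "
from h import *
plan((434.5,-335,85,190.8))"
```

```text
t 24.8 pos [433.8   8.7  92.9] rot [-180.    -0.  -179.7] w 36.2 f 30.0 j6 -1.69 wf [ 2.  -0.6 -1.2]
[-0.    -0.001 -0.183] [  0.11 -34.37   0.8 ]
```

move_arm(deltas=[0,0,0,0.1,-5,0,1,0,0,-0.05,0.1,-10,0,1,0,0,-0.1,0.1,-15,0,1,0,0,-0.15,0.1,-20,0,1,0,0,-0.19,0.1,-25,0,1,0,0,-0.19,0.1,-30,0,1,0,0,-0.19,0.1,-34,0,1,0,0,-0.19,0.1,-34,0,1])

```text
time: 25.6
tool_pos: [0.4352, -0.3358, 0.0926]
ee_rot: [-3.14, -0.001, -2.955]
wrist_force: [0.2, 1.7, -2.1]
width: 0.0356
finger_force: 30.0
```

move_arm(deltas=[0,0,0,0,0,0,1,0,0,0,0,0,0,1,0,0,0,0,0,0,1])

```text
time: 25.9
tool_pos: [0.4365, -0.3293, 0.0932]
ee_rot: [3.141, -0.0, -2.948]
wrist_force: [0.4, 0.7, -0.9]
width: 0.0358
finger_force: 30.0
```

```bash
python3 -c "
from h import *
plan((434.5,-335,8,190.8))
s=snap('scene','s5')
cv2.imwrite('pics/s5c.png',cv2.resize(s['image'][220:450,50:330,::-1],None,fx=2,fy=2))"
```

```text
t 25.9 pos [ 436.5 -329.3   93.2] rot [ 180.    -0.  -168.9] w 35.8 f 30.0 j6 -2.52 wf [ 0.4  0.7 -0.9]
[ 0.001 -0.     0.005] [ 0.3  -0.52  8.52]
```

View pics/s5c.png

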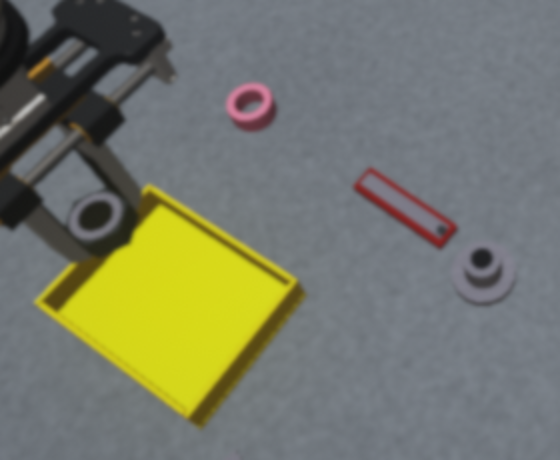

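The nut is held flat over the near half of the yellow bin at crop (97,215). Joint 6 is close to its limit, so I'll turn back a little while lowering.

move_arm(deltas=[0,0,0.1,0.1,-0.4,3,1,0,0,0.1,0.1,-0.4,6,1,0,0,0.1,0.1,-0.4,7.5,1,0,0,0.1,0.1,-0.4,8.2,1,0,0,0.1,0.1,-0.4,8.4,1,0,0,0.1,0.1,-0.4,8.45,1,0,0,0.1,0.1,-0.4,8.45,1,0,0,0.1,0.1,-0.4,8.45,1])

```text
time: 26.75
tool_pos: [0.4369, -0.3356, 0.01]
ee_rot: [-3.14, 0.002, -3.049]
wrist_force: [-0.3, 0.1, -0.8]
width: 0.036
finger_force: 30.0
```

move_arm(deltas=[0,0,0,0,0,0.05,1,0,0,0,0,0,0.05,1,0,0,0,0,0,0.05,1])

```text
time: 27.05
tool_pos: [0.4362, -0.335, 0.0083]
ee_rot: [-3.142, 0.0, -3.049]
wrist_force: [0.1, -0.1, -1.6]
width: 0.0359
finger_force: 30.0
```

move_arm(deltas=[0,0,0,0,0,0.05,1,0,0,0,0,0,0.05,1,0,0,0,0,0,0.05,1])

```text
time: 27.35
tool_pos: [0.4361, -0.3349, 0.0076]
ee_rot: [3.141, -0.0, -3.049]
wrist_force: [-0.1, -0.4, -0.7]
width: 0.0358
finger_force: 30.0
```

move_arm(deltas=[0,0,0,0,0,0.05,1,0,0,0,0,0,0.08,1,0,0,0,0,0,0.08,1])

```text
time: 27.65
tool_pos: [0.4362, -0.3349, 0.0071]
ee_rot: [-3.142, 0.0, -3.049]
wrist_force: [-0.4, 0.4, -0.1]
width: 0.036
finger_force: 30.0
```

move_arm(deltas=[0,0,0,0,0,0,0.1,0,0,0,0,0,0,0,0,0,0,0,0,0,-0.15,0,0,0,0,0,0,-0.15,0,0,0,0,0,0,-0.15,0,0,0,0,0,0,-0.15])

```text
time: 28.25
tool_pos: [0.4362, -0.3349, 0.0069]
ee_rot: [3.142, 0.0, -3.049]
wrist_force: [-0.4, -0.9, -0.6]
width: 0.0541
finger_force: 0.0
```

move_arm(deltas=[0,0,0,0,0,-2,-0.15,0,0,0,0,0,-5,-0.15,0,0,0,0,0,-8,-0.15,0,0,0,0,0,-9,-1,0,0,0,0,0,-9,-1])

```text
time: 28.75
tool_pos: [0.4371, -0.3358, 0.0988]
ee_rot: [-3.138, 0.003, -3.049]
wrist_force: [0.7, -0.9, -0.1]
width: 0.0668
finger_force: 0.0
```

```bash
python3 -c "
from h import *
plan((616.8,-162.7,80,180))"
```

```text
t 28.75 pos [ 437.1 -335.8   98.8] rot [-179.8    0.2 -174.7] w 66.8 f 0.0 j6 -2.42 wf [ 0.7 -0.9 -0.1]
[-0.003  0.003  0.092] [-19.48  15.59   1.88]
```

move_arm(deltas=[0,0,0.09,-19.5,15.6,0,-1,0,0,0.09,-19.5,15.6,0,-1,0,0,0.09,-19.5,15.6,1,-1,0,0,0.09,-19.5,15.6,2,-1,0,0,0.09,-19.5,15.6,2,-1,0,0,0.09,-19.5,15.6,2,-1,0,0,0.09,-19.5,15.6,2,-1,0,0,0.09,-19.5,15.6,2,-1])

```text
time: 29.55
tool_pos: [0.6147, -0.1622, 0.0755]
ee_rot: [3.141, -0.003, -3.14]
wrist_force: [-0.6, -0.5, 0.3]
width: 0.0936
finger_force: 0.0
```

move_arm(deltas=[0,0,0,0,0,0,-1,0,0,0,0,0,0,-1])

```text
time: 29.75
tool_pos: [0.6153, -0.1629, 0.0773]
ee_rot: [-3.141, 0.0, -3.141]
wrist_force: [-0.3, -0.9, 0.5]
width: 0.0944
finger_force: 0.0
```

```bash
python3 -c "
from h import *
plan((616.8,-162.7,12,180))"
```

```text
t 29.75 pos [ 615.3 -162.9   77.3] rot [-180.    0. -180.] w 94.4 f 0.0 j6 -1.92 wf [-0.3 -0.9  0.5]
[-0.  0.  0.] [-0.15  0.02  6.53]
```

move_arm(deltas=[0,0,0,-0.1,0,3,-1,0,0,0,-0.1,0,5,-1,0,0,0,-0.1,0,6,-1,0,0,0,-0.1,0,6.4,-0.6,0,0,0,-0.1,0,6.4,-0.2,0,0,0,-0.1,0,6.4,-0.2,0,0,0,-0.1,0,6.4,-0.2,0,0,0,-0.1,0,6.4,-0.2])

```text
time: 30.55
tool_pos: [0.6177, -0.1618, 0.014]
ee_rot: [-3.141, 0.002, -3.139]
wrist_force: [0.7, -0.2, -0.5]
width: 0.0584
finger_force: 0.0
```

```bash
python3 -c "
from h import *
plan((616.8,-162.7,12,180))"
```

```text
t 30.55 pos [ 617.7 -161.8   14. ] rot [-1.800e+02  1.000e-01 -1.799e+02] w 58.4 f 0.0 j6 -1.92 wf [ 0.7 -0.2 -0.5]
[-0.001  0.002  0.002] [ 0.09 -0.09  0.2 ]
```

move_arm(deltas=[0,0,0,0.05,-0.1,0.1,0,0,0,0,0.05,-0.1,0.1,0.5,0,0,0,0.05,-0.1,0.1,1,0,0,0,0.05,-0.1,0.1,1,0,0,0,0.05,-0.1,0.1,1,0,0,0,0.05,-0.1,0.1,1,0,0,0,0.05,-0.1,0.1,1,0,0,0,0.05,-0.1,0.1,1])

```text
time: 31.35
tool_pos: [0.6165, -0.1625, 0.0119]
ee_rot: [3.141, -0.0, -3.139]
wrist_force: [0.2, 1.2, 1.3]
width: 0.0273
finger_force: 30.0
```

```bash
python3 -c "
from h import *
plan((499.5,-323,100,186))"
```

```text
t 31.35 pos [ 616.5 -162.5   11.9] rot [ 180.    -0.  -179.9] w 27.3 f 30.0 j6 -1.92 wf [0.2 1.2 1.3]
[ 0.    -0.    -0.102] [ 11.73 -16.02  -8.82]
```

move_arm(deltas=[0,0,0,0,0,-4,1,0,0,0,0,0,-7.5,1,0,0,-0.05,3,-4,-8.3,1,0,0,-0.1,6,-8,-8.3,1,0,0,-0.1,9,-12,-8.3,1,0,0,-0.1,11.7,-15.9,-8.3,1,0,0,-0.1,11.7,-15.9,-8.3,1,0,0,-0.1,11.7,-15.9,-8.3,1])

```text
time: 32.15
tool_pos: [0.4989, -0.3227, 0.0944]
ee_rot: [3.141, -0.0, -3.042]
wrist_force: [0.2, 0.1, -0.8]
width: 0.0272
finger_force: 30.0
```

move_arm(deltas=[0,0,0,0,0,0,1,0,0,0,0,0,0,1,0,0,0,0,0,0,1])

```text
time: 32.45
tool_pos: [0.5006, -0.3207, 0.0948]
ee_rot: [3.141, -0.0, -3.037]
wrist_force: [0.4, -0.4, -1.3]
width: 0.0272
finger_force: 30.0
```

```bash
python3 -c "
from h import *
plan((500,-323,16.2,186))
s=snap('scene','s6')
cv2.imwrite('pics/s6c.png',cv2.resize(s['image'][220:450,50:330,::-1],None,fx=2,fy=2))"
```

```text
t 32.45 pos [ 500.6 -320.7   94.8] rot [ 180.   -0. -174.] w 27.2 f 30.0 j6 -2.34 wf [ 0.4 -0.4 -1.3]
[ 0. -0. -0.] [ 0.08 -0.22  7.86]
```

View pics/s6c.png

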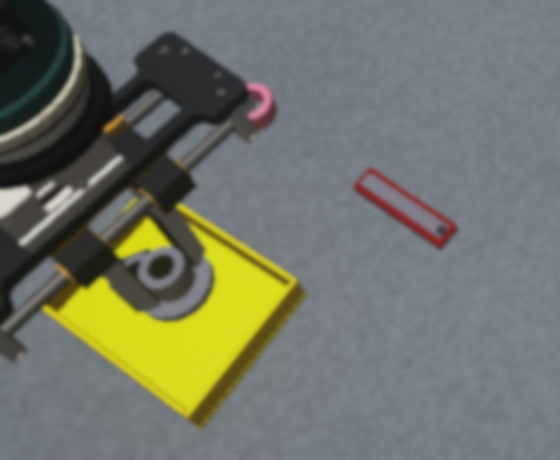

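The collar hangs level over the far half of the yellow bin at crop (165,285). Lowering it now.

move_arm(deltas=[0,0,0,0.1,-0.2,3,1,0,0,0,0.1,-0.2,6,1,0,0,0,0.1,-0.2,7.2,1,0,0,0,0.1,-0.2,7.6,1,0,0,0,0.1,-0.2,7.75,1,0,0,0,0.1,-0.2,7.8,1,0,0,0,0.1,-0.2,7.8,1,0,0,0,0.1,-0.2,7.8,1])

```text
time: 33.3
tool_pos: [0.4997, -0.3245, 0.0182]
ee_rot: [-3.14, 0.002, -3.039]
wrist_force: [0.6, 0.4, -2.2]
width: 0.0277
finger_force: 30.0
```

move_arm(deltas=[0,0,0,0,0,0.05,1,0,0,0,0,0,0.05,1,0,0,0,0,0,0.05,1])

```text
time: 33.6
tool_pos: [0.499, -0.324, 0.0165]
ee_rot: [-3.142, 0.0, -3.039]
wrist_force: [-0.9, 0.6, -2.2]
width: 0.0276
finger_force: 30.0
```

move_arm(deltas=[0,0,0,0,0,0.05,1,0,0,0,0,0,0.05,1,0,0,0,0,0,0.05,1])

```text
time: 33.9
tool_pos: [0.499, -0.324, 0.0159]
ee_rot: [3.142, 0.0, -3.039]
wrist_force: [1.0, -0.0, -1.7]
width: 0.0273
finger_force: 30.0
```

move_arm(deltas=[0,0,0,0,0,0.05,1,0,0,0,0,0,0.08,1,0,0,0,0,0,0.08,1])

```text
time: 34.2
tool_pos: [0.4991, -0.324, 0.0158]
ee_rot: [-3.141, 0.0, -3.039]
wrist_force: [-2.2, 1.3, 3.9]
width: 0.0273
finger_force: 30.0
```

move_arm(deltas=[0,0,0,0,0,0,0.3,0,0,0,0,0,0,0.2,0,0,0,0,0,0,0,0,0,0,0,0,0,0,0,0,0,0,0,0,0,0,0,0,0,0,0,0])

```text
time: 34.8
tool_pos: [0.499, -0.324, 0.015]
ee_rot: [3.142, 0.0, -3.039]
wrist_force: [-1.4, -0.0, -0.9]
width: 0.0467
finger_force: 0.0
```

move_arm(deltas=[0,0,0,0,0,-2,0,0,0,0,0,0,-5,0,0,0,0,0,0,-8,0,0,0,0,0,0,-12,-1,0,0,0,10,5,-16,-1,0,0,0,14,10,-18,-1,0,0,0,14,14,-18,-1,0,0,0,14,14,-18,-1])

```text
time: 35.6
tool_pos: [0.3513, -0.2065, 0.1929]
ee_rot: [-3.141, 0.001, -3.041]
wrist_force: [-0.8, 0.9, 1.6]
width: 0.0837
finger_force: 0.0
```

```bash
python3 -c "
from h import *
s=snap('scene','s7');t=snap('top','t7')
cv2.imwrite('pics/s7c.png',cv2.resize(s['image'][60:450,40:460,::-1],None,fx=1.5,fy=1.5))
cv2.imwrite('pics/t7c.png',cv2.resize(t['image'][180:320,140:500,::-1],None,fx=2.2,fy=2.2,interpolation=cv2.INTER_CUBIC))"
```

```text
(no output)
```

View pics/s7c.png

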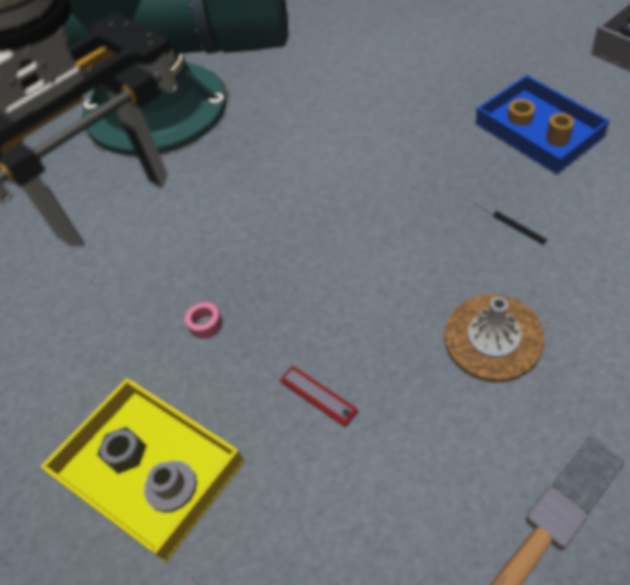

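View pics/t7c.png

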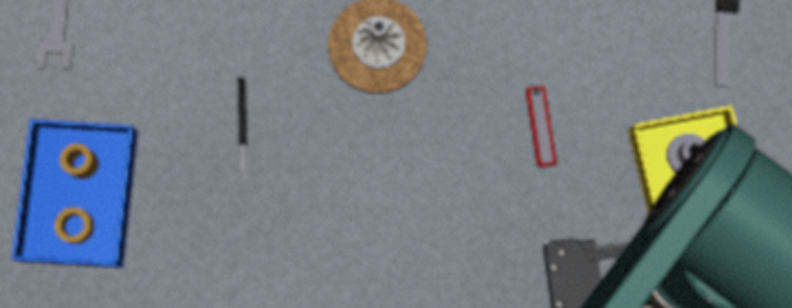

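Both views show every part flat in its place: bushes at t7c (77,160) and (73,225), nut and collar at s7c (121,450) and (170,485), and the wheel centred on the cork. The feeler, scriber and pink ring have not moved.

```bash
python3 -c "
from h import *
print(robot.close_job())"
```

```text
the job is handed in; nothing more can be done
None
```

The job is handed in at about 36 s of the 136 s allowed: the wheel went upright onto the middle of the cork first, then both brass bushes flat into the blue bin and the steel nut and collar flat into the yellow bin, with the feeler gauge, scriber and pink ring left untouched.

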